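# Clear the vaccination desk into the caddy

### The arm

A 6-joint arm with a two-finger parallel gripper is mounted at the origin on the work surface. World frame = base frame: x ahead of the robot, y to its left, z up, the work surface at z = 0. Lengths are in m, angles in rad, forces in N, time in s.
With the tool pointing down it reaches from about 0.35 to 0.725 m from the base axis. Payload 4.3 kg.
Tool frame: the origin (TCP) lies on the centre line of the jaws, within the pads' length; the fingertips stand tips_ahead ahead of it and the grasp point (between the pads) lies 3 mm ahead of it (tips_ahead is the distance from the TCP to the fingertips, in m); z points along the fingers, y is the line along which they close (so a half turn about z gives the same grasp; the last joint's range is limited). The gripper opens to 85 mm and grips with 20 to 120 N. Pads are 22 mm wide; open, the fingers measure 114 mm over their backs; the gripper's body (76 mm by 85 mm) begins 54 mm behind the grasp point. The pads swing forward as they close: fully open they stand 13 mm farther back than shut.
Start: joints at [1.173, 0.377, 0.081, 1.274, 0, 1.46], TCP at [0.163, 0.551, 0.253] pointing down, gripper open.
Joint ranges: [-2.72, 2.72], [-0.84, 1.66], [-1.02, 1.22], [-1.77, 2.12], [-1.37, 1.28], [-3.14, 3.14]. Speed limits (rad/s): [2.57, 2.57, 3.14, 3.14, 3.14, 3.14].

### API

Orientations are given as a rotation vector (axis times angle).
In Python, from rig import * gives the robot as it stands. The module is installed in compiled form; this text tells all that it offers.
- The arm moves only by the tool move_arm, never from a script. Its argument "commands" is text: rows parted by semicolons, each of 7 numbers parted by spaces: the shift along the tool's x, y, z in m, then the turn, a rotation vector about the tool's x, y, z in degrees, then the closure, from 0 (fully open) to 1 (shut). In form: dx dy dz wx wy wz jaw; .... A call has 1 to 12 rows; each row shifts and turns the commanded pose from where the row before left it, along the tool's axes as they then stand; what a row does not reach is not made up. A row lasts 1/12 s, in which the tool goes at most 41.7 mm and 7.16 degrees, less where a joint would pass 70% of its speed; a pose out of reach is approached as far as the arm can. A call with a gripper value outside its range is refused whole. The fingers move at their own pace and stop on an object; "squeeze" is the grip in N (left out, the last holds). Time passes only in rows, so rows that do not move let the fingers close. It gives the time, the measured TCP pose, the force, the opening and the grip force at its end, in the units of the state.
- get_obs(): the state, without advancing time (a new reading comes with each control period).
- capture(name): name is "side" or "top"; returns (picture, depth): 420x560x3 uint8, red, green, blue; 420x560 float32, m along the optical axis (not along the pixel's ray), 0 where there is no reading.
- camera_info(name): a dict with "fx", "fy", "cx", "cy" (pixels), "R" (3x3) and "t" (3): a world point X has camera coordinates R X + t. Camera axes: x right, y down, z forward; pixel columns grow to the right and rows downward; lengths in m; the calibration is good to about 2 mm. A picture is of the moment at which its call begins. camera_info takes no time and is no camera call.
- finish_job(): hands the job in; it is judged then, once.
The state is a dict: "time": time; "joints": joint angles; "joint_velocities": joint speeds; "joint_efforts": joint torques, N m; "ee_pos": TCP position; "eef_rot": TCP orientation; "wrist_force": force on the tool from outside, world axes, zero at the start; "wrist_torque": the same for the moment, N m; "opening": finger opening in m; "gripper_force": force on a finger pad.
Only numpy, scipy, OpenCV 4.12 (cv2) and the standard library are available. Lean on these libraries where they do the work, as an engineer would, in place of code of your own. Each camera call takes 0.05 s, during which the arm holds its last target. There are 200 camera calls.

### The job

Put the four shared things away in the grey desk caddy, each in the compartment lined in its own colour: the blue-capped glue bottle, the red-sleeved eraser, the green-knobbed rubber stamp and the yellow pencil sharpener, each resting on the compartment's floor the same way up as it stood or lay on the desk. The pink-capped sanitiser bottle and the blue-sleeved eraser are the next clerk's: leave both standing and lying where they are.

Things in the scene. Friction and masses are not known exactly. Their poses are not given: they have to be found in the camera images.
- glue: white squeeze bottle, upright, 38 mm diameter and straight-sided up to 60 mm, then a cone shoulder to a narrow blue cap, 98 mm tall in all; about 90 g. Origin: centre of its underside, z up its axis. The glue; belongs in the blue compartment
- eraser: white block eraser in a red paper sleeve, lying flat: 50 mm long (x) by 24 mm wide (y) by 20 mm high, about 35 g. Origin: centre of its underside; belongs in the red compartment
- stamp: rubber stamp standing on its base: black base 40 mm (x) by 28 mm (y) by 14 mm high, thin black neck, and a round green knob of 28 mm diameter from 44 to 72 mm height; about 70 g. Origin: centre of the underside, z up; belongs in the green compartment
- sharpener: yellow tub-shaped pencil sharpener with a grey band, upright cylinder 36 mm diameter, 48 mm tall, about 50 g. Origin: centre of its underside, z up; belongs in the yellow compartment
- place_blue: compartment with a blue floor lining and grey walls, one of four (blue, red, green, yellow) in a two-by-two block, 84 mm between neighbouring centres, in a fixed grey caddy tray about 176 mm square. Inside 68 mm square, walls 3 mm thick. Origin: centre of its underside, 3 mm above the desk; its inner floor is 3 mm above the origin, the wall tops 12 mm above the origin (9 mm above the floor). x and y run along its walls; fixed to the desk, which compartment is where changes
- place_red: compartment with a red floor lining and grey walls, one of four (blue, red, green, yellow) in a two-by-two block, 84 mm between neighbouring centres, in a fixed grey caddy tray about 176 mm square. Inside 68 mm square, walls 3 mm thick. Origin: centre of its underside, 3 mm above the desk; its inner floor is 3 mm above the origin, the wall tops 12 mm above the origin (9 mm above the floor). x and y run along its walls; fixed to the desk, which compartment is where changes
- place_green: compartment with a green floor lining and grey walls, one of four (blue, red, green, yellow) in a two-by-two block, 84 mm between neighbouring centres, in a fixed grey caddy tray about 176 mm square. Inside 68 mm square, walls 3 mm thick. Origin: centre of its underside, 3 mm above the desk; its inner floor is 3 mm above the origin, the wall tops 12 mm above the origin (9 mm above the floor). x and y run along its walls; fixed to the desk, which compartment is where changes
- place_yellow: compartment with a yellow floor lining and grey walls, one of four (blue, red, green, yellow) in a two-by-two block, 84 mm between neighbouring centres, in a fixed grey caddy tray about 176 mm square. Inside 68 mm square, walls 3 mm thick. Origin: centre of its underside, 3 mm above the desk; its inner floor is 3 mm above the origin, the wall tops 12 mm above the origin (9 mm above the floor). x and y run along its walls; fixed to the desk, which compartment is where changes
- sanitiser: white squeeze bottle, upright, 38 mm diameter and straight-sided up to 60 mm, then a cone shoulder to a narrow pink cap, 98 mm tall in all; about 90 g. Origin: centre of its underside, z up its axis. The hand sanitiser: look-alike of the glue, stays where it is
- other_eraser: white block eraser in a blue paper sleeve, lying flat: 50 mm long (x) by 24 mm wide (y) by 20 mm high, about 35 g. Origin: centre of its underside. The next clerk's: look-alike, stays where it is

How it is judged:
By the outcome, as a careful person would: the job done as asked, in the order asked, and still so for the second after the job is handed in, with the robot touching nothing.
It also fails if it takes over 120 s, if anything falls off the work surface, if the arm or the gripper's body presses on something with over 40 N, if the wrist force passes 120 N, or if a joint passes its speed limit or range.

## Working session

There is one attempt and no reset: what is moved stays moved. The work goes in short steps, Python scripts to look and compute and a tool call to move; the robot and the scene stay as the last step left them, time stands still between calls to the robot, and variables do not carry over. Pictures are saved under pics/ and viewed, at most 14 in all, crops included, and the job is handed in when it is done.

Besides the shell and the picture viewer there is one more tool, called after "Emit:" as a command line: name --argument value ..., lists and objects as JSON in quotes. move_arm: Moves the arm, as the interface text tells. Its arguments: {"type":"object","properties":{"commands":{"type":"string"},"squeeze":{"type":"number"}},"required":["commands"]}

```bash
mkdir -p pics
python3 - <<'E'
from rig import *
import cv2, numpy as np
for n in ("top","side"):
    p,d=capture(n); cv2.imwrite(f"pics/{n}0.png",p[...,::-1]); np.savez(f"{n}0.npz",p=p,d=d)
    c=camera_info(n); print(n,c)
o=get_obs(); print(o)
E
```

```text
top {'fx': 413.53600163851314, 'fy': 413.53600163851314, 'cx': 280.6554710065338, 'cy': 210.8482856866611, 'R': array([[ 2.33623874e-03, -9.99902983e-01, -1.37319725e-02],
       [-9.83712720e-01,  1.70119936e-04, -1.79747753e-01],
       [ 1.79732650e-01,  1.39282497e-02, -9.83616886e-01]]), 't': array([0.01249522, 0.53040359, 0.85886855])}
side {'fx': 468.59793298605683, 'fy': 468.59793298605683, 'cx': 276.1116092301929, 'cy': 209.17067402989818, 'R': array([[ 0.96684243, -0.25513897,  0.01094626],
       [-0.14601174, -0.58745741, -0.79597385],
       [ 0.20951441,  0.76798301, -0.60523203]]), 't': array([-0.52564912,  0.1129434 ,  0.91582737])}
{'time': 0.1, 'joints': array([1.17268111e+00, 3.78031603e-01, 7.98025023e-02, 1.27438707e+00,
       7.72784062e-06, 1.46049461e+00]), 'joint_velocities': array([-1.03885726e-04, -1.84434025e-03,  1.63661543e-03,  1.11675027e-04,
       -4.59182700e-04,  8.70017615e-05]), 'joint_efforts': array([ 1.39929794e-03, -4.64692032e+01,  2.70582658e+01,  1.19829932e-02,
       -3.49700463e-05, -1.76824848e-06]), 'ee_pos': array([0.16300616, 0.55086492, 0.25244716]), 'eef_rot': array([-4.50470711e-01, -3.10865736e+00,  2.76327184e-03]), 'wrist_force': array([-0.23980656, -0.15087532,  0.16204961]), 'wrist_torque': array([-0.00194557, -0.0258345 , -0.00732076]), 'gripper_force': 0.0, 'opening': 0.08530228203752212}
```

View pics/top0.png

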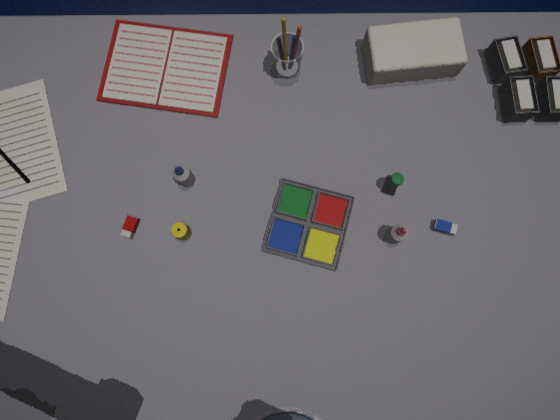

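View pics/side0.png

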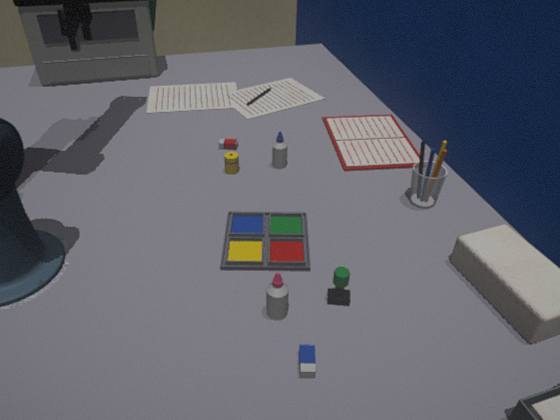

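Top view: glue at (181,174), red eraser (130,226), sharpener (179,230), stamp knob (397,179) with base (390,186), caddy around (308,223) with green upper left, red upper right, blue lower left and yellow lower right. The sanitiser at (399,233) and blue eraser at (444,227) stay. The side view shows the same layout.

```bash
cat > h.py <<'E'
import cv2, numpy as np
from rig import camera_info
C={n:camera_info(n) for n in("top","side")}
def ray(n,uv):
    c=C[n]; d=c["R"].T@np.array([(uv[0]-c["cx"])/c["fx"],(uv[1]-c["cy"])/c["fy"],1.]); return -c["R"].T@c["t"],d
def onplane(n,uv,z):
    o,d=ray(n,uv); return o+d*(z-o[2])/d[2]
def tri(a,b):
    o1,d1=ray("top",a);o2,d2=ray("side",b)
    s=np.linalg.lstsq(np.c_[d1,-d2],o2-o1,rcond=None)[0]
    p,q=o1+d1*s[0],o2+d2*s[1]; return (p+q)/2,np.linalg.norm(p-q)
def cloud(n,d):
    c=C[n]; v,u=np.indices(d.shape); P=np.stack([(u-c["cx"])/c["fx"]*d,(v-c["cy"])/c["fy"]*d,d],-1)
    return (P-c["t"])@c["R"]
HUE={"red":((0,8),(172,180)),"green":((45,80),),"blue":((105,130),),"yellow":((22,35),),"pink":((160,175),)}
def blobs(p,col,amin=12,s=110,v=50):
    h=cv2.cvtColor(p,cv2.COLOR_RGB2HSV); m=0
    for a,b in HUE[col]: m=m|cv2.inRange(h,(a,s,v),(b,255,255))
    k,l,st,ce=cv2.connectedComponentsWithStats(m)
    return [(ce[i].round(1),int(st[i,4]),l==i) for i in range(1,k) if st[i,4]>=amin]
E
python3 - <<'E'
from h import *
for n in("top","side"):
    z=np.load(n+"0.npz");p,d=z["p"],z["d"];P=cloud(n,d)
    for c in("red","green","blue","yellow"):
        for ce,a,m in blobs(p,c):
            if ce[1]<130 and n=="top" or a>3000: continue
            print(n,c,ce,a,(np.median(P[m],0)*1000).round(1))
E
```

```text
top red [330.5 209.8] 840 [ 540.1 -100.2    6.2]
top red [130.7 223.7] 201 [505.8 352.3  19.8]
top green [397.2 178.1] 100 [ 597.8 -238.4   72.4]
top green [294.7 200.6] 770 [561.5 -19.3   6.1]
top blue [178.8 170.1] 42 [612.  230.9  85.9]
top blue [285.4 235.8] 860 [480.1   1.4   6.1]
top blue [443.3 225.8] 164 [ 501.1 -350.    20.3]
top yellow [179.7 230.2] 228 [487.5 233.3  47.6]
top yellow [321.6 245.3] 892 [459.4 -79.5   6.1]
side red [381. 115.] 13 [993.1 433.3   5.9]
side red [405.1 136.1] 90 [1005.4  292.8    5.1]
side red [358.3 155. ] 365 [810.4 172.1   5.3]
side red [355.5 116. ] 12 [916.  448.5   5. ]
side red [229.5 141.1] 56 [505.6 356.8  20. ]
side red [286.1 250.9] 647 [539.5 -94.    5.7]
side green [285.7 224.6] 486 [561.9 -12.5   5.8]
side green [341.6 272. ] 118 [ 597.3 -239.3   71.7]
side blue [279.5 136.3] 26 [612.7 230.7  85.5]
side blue [247.  224.1] 521 [480.4   9.4   5.8]
side blue [306.8 353.7] 265 [ 501.6 -348.9   20.1]
side yellow [440.9 150.8] 62 [919.9   5.9 133. ]
side yellow [231.  156.3] 107 [488.2 230.8  47.2]
side yellow [231.1 168.4] 85 [484.3 221.7  16.7]
side yellow [244.7 250.6] 671 [458.1 -73.2   5.8]
```

Run:
```python
from h import *
D={n:np.load(n+"0.npz") for n in("top","side")}
W={n:cloud(n,D[n]["d"]) for n in D}
def sl(n,xy,r,z0,z1):
    P=W[n].reshape(-1,3); return P[(np.hypot(P[:,0]-xy[0],P[:,1]-xy[1])<r)&(P[:,2]>z0)&(P[:,2]<z1)]
def rect(P):
    (c,s,a)=cv2.minAreaRect((P[:,:2]*1000).astype(np.float32)); return np.round(c,1),np.round(s,1),round(a,1),len(P)
for n in D:
    print(n,"eraser",rect(sl(n,(.503,.354),.045,.0165,.023)))
    print(n,"other",rect(sl(n,(.501,-.350),.045,.0165,.023)))
    print(n,"sharp",rect(sl(n,(.488,.232),.03,.044,.051)))
    print(n,"knob",rect(sl(n,(.597,-.239),.03,.050,.076)), "base",rect(sl(n,(.595,-.237),.04,.011,.017)))
    print(n,"glue sh",rect(sl(n,(.612,.231),.03,.05,.07)),"cap",rect(sl(n,(.612,.231),.03,.075,.11)))
    print(n,"glue body",rect(sl(n,(.612,.231),.03,.01,.058)))
    print(n,"sani",rect(sl(n,(.477,-.241),.04,.055,.11)))
    print(n,"caddy tops",rect(sl(n,(.51,-.049),.13,.0125,.018)))
    m={c:[b for b in blobs(D[n]["p"],c) if b[1]>400 and (n=="top" and b[0][1]>150 or n=="side" and b[0][1]>200)][0] for c in("red","green","blue","yellow")}
    for c in m: print(c,rect(W[n][m[c][2]]))
t=lambda a,b:print([x.round(4) for x in tri(a,b)])
t((130.7,223.7),(229.5,141.1));t((397.2,178.1),(341.6,272));t((178.8,170.1),(279.5,136.3));t((179.7,230.2),(231,156.3));t((330.5,209.8),(286.1,250.9))
p=np.hstack([cv2.resize(D["top"]["p"][150:250,100:220],(480,400),interpolation=2)[...,::-1],cv2.resize(D["top"]["p"][160:250,370:440],(311,400),interpolation=2)[...,::-1]]);cv2.imwrite("pics/crop.png",p)
```

```text
top eraser (array([502.3, 358. ]), array([24.9, 49.6]), 71.8, 226)
top other (array([ 501.8, -355.2]), array([50.5, 25.4]), 74.3, 245)
top sharp (array([489.4, 236.1]), array([33.5, 33.2]), 88.3, 198)
top knob (array([ 598.8, -237.9]), array([26.1, 25.7]), 44.7, 163) base (array([ 598.9, -238.6]), array([28.1, 40.8]), 69.3, 113)
top glue sh (array([614.9, 233.8]), array([37.4, 35.9]), 44.2, 170) cap (array([613.7, 232.9]), array([14.3, 16.8]), 46.1, 60)
top glue body (array([612.1, 231.7]), array([31.1, 34.5]), 13.6, 119)
top sani (array([ 482.2, -240.1]), array([34.8, 36.8]), 2.3, 247)
top caddy tops (array([509.9, -48.5]), array([175.1, 174.6]), 74.6, 696)
red (array([464.4, -72.8]), array([ 71. , 232.6]), 69.9, 840)
green (array([485.2,   2.2]), array([ 65.8, 226.4]), 74.7, 770)
blue (array([444.2,  12.4]), array([ 66.9, 142.2]), 75.0, 860)
yellow (array([423.1, -63.4]), array([ 74. , 152.4]), 67.0, 892)
side eraser (array([501.5, 358.7]), array([32.9, 49.3]), 71.0, 101)
side other (array([ 500.8, -355.4]), array([52., 24.]), 72.9, 430)
side sharp (array([489.9, 235.2]), array([35
[... 331 characters left out ...]
, 38.3]), 86.8, 233)
side sani (array([ 480.8, -243.4]), array([31.8, 36.8]), 68.5, 388)
side caddy tops (array([506.2, -47. ]), array([164.9, 165.7]), 74.5, 740)
red (array([ 456.5, -422. ]), array([737.7,  66.7]), 75.7, 647)
green (array([ 467.2, -380.8]), array([822.9,  65. ]), 75.5, 486)
blue (array([ 393.8, -361.3]), array([826. ,  66.7]), 76.9, 521)
yellow (array([ 382.6, -402.4]), array([741.1,  67.5]), 77.1, 671)
[array([0.5051, 0.3513, 0.0232]), np.float64(0.0009)]
[array([ 0.5978, -0.2387,  0.0713]), np.float64(0.0004)]
[array([0.6122, 0.231 , 0.0874]), np.float64(0.0004)]
[array([0.4881, 0.234 , 0.0455]), np.float64(0.0005)]
[array([ 0.5388, -0.1   ,  0.0114]), np.float64(0.0015)]
```

View pics/crop.png

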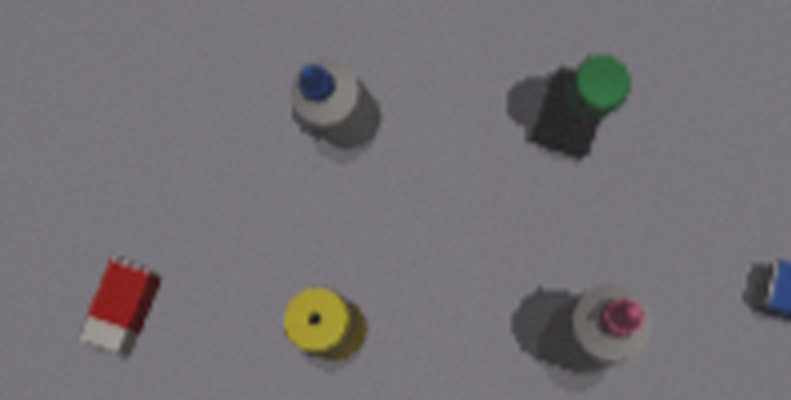

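The crop shows glue cap (316,83) and bottle body (330,95), eraser (120,305) with its white end at lower left, sharpener (318,320), and knob (603,82) over base (570,115). Both views agree with the stated heights and sizes. The tool's closing line, about 73.5°, already matches the object and caddy axes.

```bash
cat > go.py <<'E'
import sys, numpy as np
from scipy.spatial.transform import Rotation as Rn
from rig import get_obs
T={"glue":(.6137,.232),"eraser":(.5023,.358),"stamp":(.598,-.239),"sharp":(.4895,.2357),"blue":(.4806,.0032),"red":(.5392,-.1002),"green":(.5616,-.0192),"yellow":(.4582,-.0778)}
def to(name,z=None):
    o=get_obs(); R=Rn.from_rotvec(o["eef_rot"]).as_matrix(); p=o["ee_pos"]
    t=np.array([*T[name],p[2] if z is None else z]); print(name,"t",round(o["time"],2),"at",p.round(4),"tool shift mm",(R.T@(t-p)*1000).round(1),"y-axis deg",np.degrees(np.arctan2(R[1,1],R[0,1])).round(1),"tilt",R[:,2].round(3))
if __name__=="__main__":
    for a in sys.argv[1:]: to(a)
E
python3 go.py glue
python3 - <<'E'
from h import *
z=np.load("top0.npz");P=cloud("top",z["d"]);p=z["p"]
b=[b for b in blobs(p,"red") if 190<b[1]<260 and b[0][0]<150][0]
Q=P[b[2]];Q=Q[Q[:,2]>.017];print(len(Q),Q.mean(0),cv2.minAreaRect((Q[:,:2]*1000).astype(np.float32)))
m=(np.hypot(P[...,0]-.5023,P[...,1]-.358)<.045)&(P[...,2]>.0165);Q=P[m];print(Q.mean(0))
v,u=np.where(m);w=np.array([onplane("top",(a,c),.02) for a,c in zip(u,v)]);print(w.mean(0),cv2.minAreaRect((w[:,:2]*1000).astype(np.float32)))
e,V=np.linalg.eigh(np.cov(w[:,:2].T));print(np.degrees(np.arctan2(V[1,1],V[0,1])))
E
```

```text
glue t 0.1 at [0.163  0.5509 0.2524] tool shift mm [-5.227e+02 -1.778e+02  2.000e-01] y-axis deg 73.5 tilt [-0.001 -0.002 -1.   ]
154 [0.50581282 0.35068906 0.03245284] ((447.55303955078125, 181.29229736328125), (394.2409973144531, 33.47344970703125), 70.94200134277344)
[0.50205985 0.35742169 0.02021455]
[0.5020952  0.35750489 0.02      ] ((502.1131286621094, 357.38818359375), (25.92267417907715, 49.50053787231445), 71.91069793701172)
162.48113621225372
```

Emit:
move_arm --commands "-0.02 -0.007 0 0 0 0 0;-0.036 -0.012 0 0 0 0 0;-0.036 -0.012 0 0 0 0 0;-0.036 -0.012 0 0 0 0 0;-0.036 -0.012 0 0 0 0 0;-0.036 -0.012 0 0 0 0 0;-0.036 -0.012 0 0 0 0 0;-0.036 -0.012 0 0 0 0 0;-0.036 -0.012 0 0 0 0 0;-0.036 -0.012 0 0 0 0 0;-0.036 -0.012 0 0 0 0 0;-0.036 -0.012 0 0 0 0 0" --squeeze 30

```text
time: 1.1
ee_pos: [0.5237, 0.2985, 0.2528]
eef_rot: [-0.451, -3.108, 0.001]
wrist_force: [1.0, 1.3, 0.0]
opening: 0.0855
gripper_force: 0.0
```

```bash
python3 go.py glue
```

```text
glue t 1.1 at [0.5237 0.2985 0.2528] tool shift mm [-1.052e+02 -3.820e+01 -1.000e-01] y-axis deg 73.5 tilt [-0.001 -0.    -1.   ]
```

Emit:
move_arm --commands "-0.035 -0.013 0 0 0 0 0.35;-0.035 -0.013 0 0 0 0 0.35;-0.035 -0.012 0 0 0 0 0.35;0 0 0 0 0 0 0.35;0 0 0 0 0 0 0.35;0 0 0 0 0 0 0.35"

```text
time: 1.6
ee_pos: [0.6121, 0.2337, 0.2526]
eef_rot: [-0.451, -3.107, 0.0]
wrist_force: [-0.4, 0.5, 0.5]
opening: 0.055
gripper_force: 0.0
```

```bash
python3 go.py glue
python3 - <<'E'
from h import *
from rig import *
o=get_obs();print(o["opening"])
p,d=capture("side");P=cloud("side",d);c=C["side"]
x=c["R"]@o["ee_pos"]+c["t"];u=x[0]/x[2]*c["fx"]+c["cx"];v=x[1]/x[2]*c["fy"]+c["cy"];print("tcp px",u,v)
Q=P.reshape(-1,3);m=(np.hypot(Q[:,0]-o["ee_pos"][0],Q[:,1]-o["ee_pos"][1])<.08)&(Q[:,2]>.15);print("lowest z",np.sort(Q[m,2])[:30].round(4))
p=p[...,::-1].copy();cv2.circle(p,(int(u),int(v)),2,(0,0,255),1)
a,b=int(v)-60,int(u)-70;cv2.imwrite("pics/tip.png",cv2.resize(p[max(a,0):a+150,b:b+140],None,fx=4,fy=4))
E
```

```text
glue t 1.6 at [0.6121 0.2337 0.2526] tool shift mm [-2.  -1.2 -0. ] y-axis deg 73.5 tilt [-0.002  0.    -1.   ]
0.05497005746972567
tcp px 280.17152431538113 71.41771370061684
lowest z [0.2346 0.2349 0.2352 0.2354 0.2361 0.2362 0.2365 0.2373 0.238  0.2381
 0.2387 0.2389 0.239  0.2392 0.2393 0.2393 0.2393 0.2395 0.2409 0.2409
 0.241  0.2418 0.2427 0.2427 0.2428 0.2429 0.2435 0.2435 0.2436 0.2438]
```

View pics/tip.png

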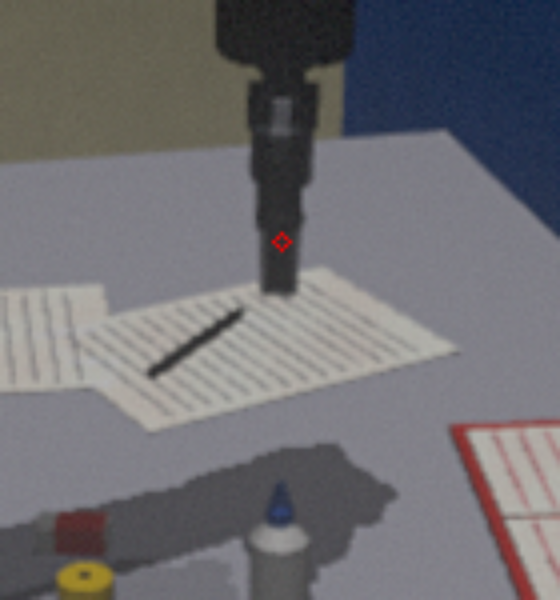

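The image shows the TCP marker at (282,242) and the fingertips just below it. By depth the tips are about 18 mm ahead of the TCP at 55 mm opening. The gripper is centred over the glue.

Emit:
move_arm --commands "-0.002 -0.001 0.03 0 0 0 0.35;0 0 0.035 0 0 0 0.35;0 0 0.035 0 0 0 0.35;0 0 0.035 0 0 0 0.35;0 0 0.03 0 0 0 0.35;0 0 0.02 0 0 0 0.35;0 0 0.012 0 0 0 0.35;0 0 0 0 0 0 0.35"

```text
time: 2.32
ee_pos: [0.6101, 0.2329, 0.0529]
eef_rot: [-0.446, -3.103, 0.004]
wrist_force: [-0.6, 0.7, -0.7]
opening: 0.0557
gripper_force: 0.0
```

```bash
python3 go.py glue
```

```text
glue t 2.32 at [0.6101 0.2329 0.0529] tool shift mm [-3.7  0.2 -0. ] y-axis deg 73.6 tilt [-0.007 -0.002 -1.   ]
```

Emit:
move_arm --commands "0 0 0 0 0 0 0.5;0 0 0 0 0 0 0.6;0 0 0 0 0 0 0.7;0 0 0 0 0 0 0.7;0 0 0 0 0 0 0.7;0 0 0 0 0 0 0.7"

```text
time: 2.82
ee_pos: [0.6149, 0.2325, 0.0574]
eef_rot: [0.45, 3.107, 0.002]
wrist_force: [0.8, 0.3, 3.5]
opening: 0.0371
gripper_force: 32.3
```

Emit:
move_arm --commands "0 0 -0.015 0 0 0 0.7;0 0 -0.03 0 0 0 0.7;0 0 -0.03 0 0 0 0.7;0 0 0 0 0 0 0.7"

```text
time: 3.15
ee_pos: [0.6179, 0.2332, 0.1382]
eef_rot: [0.449, 3.099, 0.007]
wrist_force: [1.9, 0.0, -0.1]
opening: 0.037
gripper_force: 32.2
```

```bash
python3 go.py blue; python3 -c "
from rig import *;o=get_obs();print(o['opening'],o['gripper_force'],o['wrist_force'])"
```

```text
blue t 3.15 at [0.6179 0.2332 0.1382] tool shift mm [  66.3 -259.5   -2. ] y-axis deg 73.5 tilt [ 0.01   0.003 -1.   ]
0.03697988411552333 32.186710238456726 [ 1.86517308  0.04883193 -0.09099341]
```

Emit:
move_arm --commands "0.004 -0.018 0 0 0 0 0.7;0.008 -0.03 0 0 0 0 0.7;0.008 -0.034 0 0 0 0 0.7;0.008 -0.034 0 0 0 0 0.7;0.008 -0.034 0 0 0 0 0.7;0.008 -0.034 0 0 0 0 0.7;0.008 -0.034 0 0 0 0 0.7;0.006 -0.026 0 0 0 0 0.7;0.004 -0.014 0 0 0 0 0.7;0 0 0 0 0 0 0.7;0 0 0 0 0 0 0.7;0 0 0 0 0 0 0.7"

```text
time: 4.15
ee_pos: [0.4822, 0.0029, 0.1315]
eef_rot: [0.45, 3.108, 0.001]
wrist_force: [0.4, 0.2, -1.7]
opening: 0.0372
gripper_force: 32.1
```

```bash
python3 go.py blue
python3 - <<'E'
from h import *
from rig import *
p,d=capture("side");cv2.imwrite("pics/g1.png",p[...,::-1])
P=cloud("side",d).reshape(-1,3);m=(np.hypot(P[:,0]-.4806,P[:,1]-.0032)<.022)&(P[:,2]>.02)&(P[:,2]<.12);print("glue lowest",np.sort(P[m,2])[:12].round(4),np.median(P[m],0))
E
```

```text
blue t 4.15 at [0.4822 0.0029 0.1315] tool shift mm [ 1.6 -0.1 -0. ] y-axis deg 73.5 tilt [ 0.001  0.    -1.   ]
glue lowest [0.0734 0.0734 0.0735 0.0753 0.0756 0.0756 0.0757 0.0758 0.076  0.0761
 0.0762 0.0762] [ 0.48045463 -0.01186609  0.09281556]
```

View pics/g1.png

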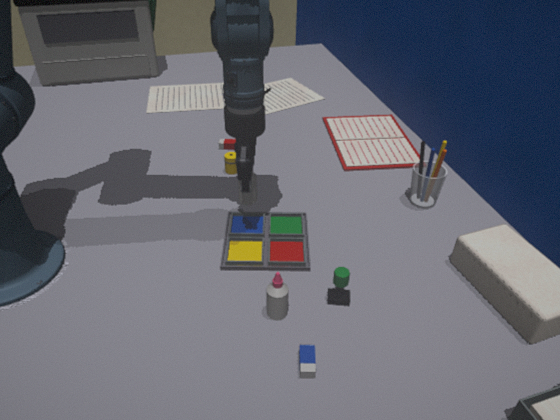

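The glue hangs upright at about (245,190), over the blue compartment. Its underside is at z≈0.0735, and the TCP is 58 mm above that.

Emit:
move_arm --commands "0.001 0 0.02 0 0 0 0.7;0 0 0.02 0 0 0 0.7;0 0 0.016 0 0 0 0.7;0 0 0.008 0 0 0 0.7;0 0 0.002 0 0 0 0.7;0 0 0 0 0 0 0.7;0 0 0 0 0 0 0.7"

```text
time: 4.78
ee_pos: [0.4814, 0.003, 0.066]
eef_rot: [0.449, 3.108, 0.0]
wrist_force: [-0.8, -0.2, -1.4]
opening: 0.0371
gripper_force: 32.2
```

Emit:
move_arm --commands "0 0 0.001 0 0 0 0.7;0 0 0 0 0 0 0.7"

```text
time: 4.95
ee_pos: [0.4815, 0.0027, 0.0651]
eef_rot: [0.45, 3.107, 0.0]
wrist_force: [-0.5, -0.8, -1.5]
opening: 0.0372
gripper_force: 32.2
```

Emit:
move_arm --commands "0 0 0.001 0 0 0 0.7;0 0 0 0 0 0 0.7"

```text
time: 5.12
ee_pos: [0.4808, 0.0027, 0.0636]
eef_rot: [0.451, 3.108, 0.0]
wrist_force: [-0.1, 0.8, -1.1]
opening: 0.0368
gripper_force: 32.2
```

Emit:
move_arm --commands "0 0 0.001 0 0 0 0.7;0 0 0 0 0 0 0.7"

```text
time: 5.28
ee_pos: [0.4811, 0.0027, 0.0633]
eef_rot: [0.45, 3.108, 0.0]
wrist_force: [-2.1, 0.5, 6.6]
opening: 0.0369
gripper_force: 32.6
```

Emit:
move_arm --commands "0 0 0.001 0 0 0 0.7;0 0 0 0 0 0 0.7"

```text
time: 5.45
ee_pos: [0.4813, 0.0027, 0.0632]
eef_rot: [0.45, 3.107, 0.0]
wrist_force: [-3.5, 1.6, 14.4]
opening: 0.0369
gripper_force: 33.2
```

Emit:
move_arm --commands "0 0 -0.001 0 0 0 0.7;0 0 0 0 0 0 0.5;0 0 0 0 0 0 0.45;0 0 0 0 0 0 0.4;0 0 0 0 0 0 0.35;0 0 0 0 0 0 0.35;0 0 -0.01 0 0 0 0.35;0 0 -0.02 0 0 0 0.35;0 0 -0.04 0 0 0 0.35;0 0 -0.04 0 0 0 0.35;0 0 -0.03 0 0 0 0.35;0 0 0 0 0 0 0.35"

```text
time: 6.45
ee_pos: [0.4845, 0.0023, 0.2087]
eef_rot: [0.449, 3.098, 0.0]
wrist_force: [1.0, 0.2, -0.4]
opening: 0.0555
gripper_force: 0.0
```

```bash
sed -i 's/(.5023,.358)/(.5021,.3576)/' go.py; python3 go.py eraser
python3 - <<'E'
from h import *
from rig import *
p,d=capture("side");P=cloud("side",d)
for b in blobs(p,"blue"):
    if b[1]<120: print(b[0],b[1],np.median(P[b[2]],0))
E
```

```text
eraser t 6.45 at [0.4845 0.0023 0.2087] tool shift mm [ 8.400e+01  3.457e+02 -3.000e-01] y-axis deg 73.5 tilt [ 0.011 -0.001 -1.   ]
```

Emit:
move_arm --commands "0.004 0.018 0 0 0 0 0.3;0.008 0.034 0 0 0 0 0.3;0.008 0.034 0 0 0 0 0.3;0.008 0.034 0 0 0 0 0.3;0.008 0.034 0 0 0 0 0.3;0.008 0.034 0 0 0 0 0.3;0.008 0.034 0 0 0 0 0.3;0.008 0.034 0 0 0 0 0.3;0.008 0.034 0 0 0 0 0.3;0.008 0.034 0 0 0 0 0.3;0.004 0.022 0 0 0 0 0.3;0 0 0 0 0 0 0.3"

```text
time: 7.5
ee_pos: [0.5011, 0.3612, 0.1998]
eef_rot: [-0.443, -3.108, -0.001]
wrist_force: [-0.7, -0.7, 0.4]
opening: 0.0598
gripper_force: 0.0
```

Emit:
move_arm --commands "0 0 0.03 0 0 0 0.45;0 0 0.03 0 0 0 0.45;0 0 0 0 0 0 0.45;0 0 0 0 0 0 0.45"

```text
time: 7.83
ee_pos: [0.4997, 0.3553, 0.1396]
eef_rot: [-0.45, -3.103, 0.007]
wrist_force: [0.2, -0.1, 0.0]
opening: 0.047
gripper_force: 0.0
```

```bash
python3 go.py eraser
python3 - <<'E'
from h import *
from rig import *
o=get_obs()
p,d=capture("side");P=cloud("side",d)
for b in blobs(p,"blue"):
    if 100<b[0][1]<300: print(b[0],b[1],np.median(P[b[2]],0))
Q=P.reshape(-1,3);m=(np.hypot(Q[:,0]-o["ee_pos"][0],Q[:,1]-o["ee_pos"][1])<.08)&(Q[:,2]>.08);print(o["ee_pos"][2]-np.sort(Q[m,2])[:8].round(4),o["opening"])
for n in("side","top"):
    if n=="top": p,d=capture(n)
    P=cloud(n,d).reshape(-1,3); m=(np.hypot(P[:,0]-.4806,P[:,1]-.0032)<.03)&(P[:,2]>.08)&(P[:,2]<.14);print("cap",n,m.sum(),np.median(P[m],0),P[m].max(0)[2])
cv2.imwrite("pics/t2.png",p[...,::-1])
E
```

```text
eraser t 7.83 at [0.4997 0.3553 0.1396] tool shift mm [-1.7  2.8 -0. ] y-axis deg 73.5 tilt [-0.006 -0.004 -1.   ]
[246.6 194.4] 50 [ 0.48019378 -0.00111242  0.0917104 ]
[246.3 225.5] 275 [0.4670342  0.00223478 0.00580143]
[0.01926134 0.01846134 0.01836134 0.01726134 0.01726134 0.01726134
 0.01686134 0.01666134] 0.046983050682722335
cap side 80 [ 0.48110948 -0.00095709  0.08981552] 0.1052272767492625
cap top 59 [0.480568   0.00335897 0.09251076] 0.10481572257300065
```

View pics/t2.png

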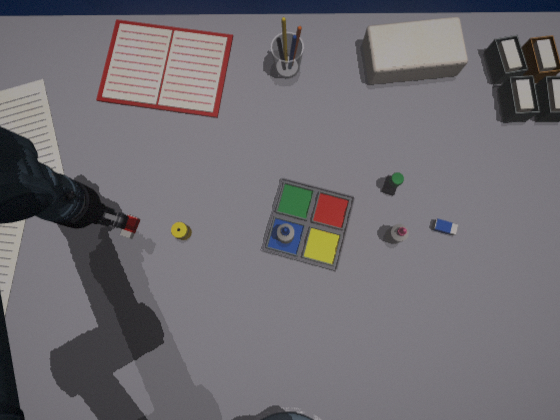

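The glue now stands in the blue compartment at (285,233), upright. The gripper is above the red eraser at (130,225).

Emit:
move_arm --commands "0 0 0.025 0 0 0 0.45;0 0 0.03 0 0 0 0.45;0 0 0.025 0 0 0 0.45;0 0 0.012 0 0 0 0.45;0 0 0 0 0 0 0.45;0 0 0 0 0 0 0.45;0 0 0 0 0 0 0.45;0 0 0 0 0 0 0.45"

```text
time: 8.6
ee_pos: [0.5039, 0.3581, 0.0528]
eef_rot: [0.45, 3.106, 0.004]
wrist_force: [-0.2, -0.1, -1.3]
opening: 0.0468
gripper_force: 0.0
```

```bash
python3 go.py eraser
```

```text
eraser t 8.6 at [0.5039 0.3581 0.0528] tool shift mm [ 1.6 -1.  -0. ] y-axis deg 73.5 tilt [ 0.004  0.002 -1.   ]
```

Emit:
move_arm --commands "0.001 0 0.012 0 0 0 0.45;0 0 0.01 0 0 0 0.45;0 0 0 0 0 0 0.45;0 0 0 0 0 0 0.45;0 0 0 0 0 0 0.45"

```text
time: 9.02
ee_pos: [0.5013, 0.3576, 0.0287]
eef_rot: [0.451, 3.109, 0.0]
wrist_force: [0.1, -0.0, 0.2]
opening: 0.0474
gripper_force: 0.0
```

```bash
python3 go.py eraser
```

```text
eraser t 9.02 at [0.5013 0.3576 0.0287] tool shift mm [-0.8  0.2  0. ] y-axis deg 73.5 tilt [ 0.  0. -1.]
```

Emit:
move_arm --commands "0 0 0.002 0 0 0 0.5;0 0 0 0 0 0 0.6;0 0 0 0 0 0 0.7;0 0 0 0 0 0 0.8;0 0 0 0 0 0 0.85;0 0 0 0 0 0 0.85;0 0 0 0 0 0 0.85"

```text
time: 9.6
ee_pos: [0.5014, 0.3577, 0.0267]
eef_rot: [0.45, 3.108, 0.001]
wrist_force: [0.4, 0.3, 3.7]
opening: 0.0231
gripper_force: 30.2
```

Emit:
move_arm --commands "0 0 -0.01 0 0 0 0.85;0 0 -0.03 0 0 0 0.85;0 0 -0.03 0 0 0 0.85;0 0 -0.03 0 0 0 0.85;0 0 0 0 0 0 0.85;0 0 0 0 0 0 0.85"

```text
time: 10.1
ee_pos: [0.5027, 0.3584, 0.1291]
eef_rot: [0.45, 3.105, 0.005]
wrist_force: [-0.6, 1.0, -0.3]
opening: 0.0229
gripper_force: 29.8
```

```bash
python3 go.py red
```

```text
red t 10.1 at [0.5027 0.3584 0.1291] tool shift mm [-165.2 -429.4   -1. ] y-axis deg 73.5 tilt [ 0.005  0.003 -1.   ]
```

Emit:
move_arm --commands "0 0 -0.03 0 0 0 0.85;-0.006 -0.015 -0.02 0 0 0 0.85;-0.013 -0.034 0 0 0 0 0.85;-0.013 -0.034 0 0 0 0 0.85;-0.013 -0.034 0 0 0 0 0.85;-0.013 -0.034 0 0 0 0 0.85;-0.013 -0.034 0 0 0 0 0.85;-0.013 -0.034 0 0 0 0 0.85;-0.013 -0.034 0 0 0 0 0.85;-0.013 -0.034 0 0 0 0 0.85;-0.013 -0.034 0 0 0 0 0.85;-0.013 -0.034 0 0 0 0 0.85"

```text
time: 11.1
ee_pos: [0.5292, -0.023, 0.1749]
eef_rot: [-0.45, -3.106, -0.0]
wrist_force: [1.4, 0.7, -0.1]
opening: 0.0232
gripper_force: 29.8
```

Emit:
move_arm --commands "-0.013 -0.034 0 0 0 0 0.85;-0.012 -0.026 0 0 0 0 0.85;-0.005 -0.014 0 0 0 0 0.85;0 0 0 0 0 0 0.85;0 0 0 0 0 0 0.85;0 0 0 0 0 0 0.85;0 0 0 0 0 0 0.85"

```text
time: 11.68
ee_pos: [0.5379, -0.0996, 0.1757]
eef_rot: [-0.448, -3.108, -0.001]
wrist_force: [0.2, 1.0, 0.3]
opening: 0.0236
gripper_force: 29.8
```

```bash
python3 go.py red;python3 - <<'E'
from h import *
from rig import *
o=get_obs();print(o["opening"])
p,d=capture("side");cv2.imwrite("pics/e1.png",cv2.resize(p[130:310,180:380],None,fx=3,fy=3)[...,::-1]);P=cloud("side",d).reshape(-1,3)
m=(np.hypot(P[:,0]-.5392,P[:,1]+.1002)<.035)&(P[:,2]>.03)&(P[:,2]<.2);print("lowest",np.sort(P[m,2])[:12].round(4))
E
```

```text
red t 11.68 at [ 0.5379 -0.0996  0.1757] tool shift mm [-1.5 -0.2 -0. ] y-axis deg 73.6 tilt [-0.001  0.001 -1.   ]
0.023581603559137083
lowest [0.1478 0.1485 0.1488 0.1489 0.1489 0.1491 0.1492 0.1493 0.1494 0.1494
 0.1497 0.1497]
```

View pics/e1.png

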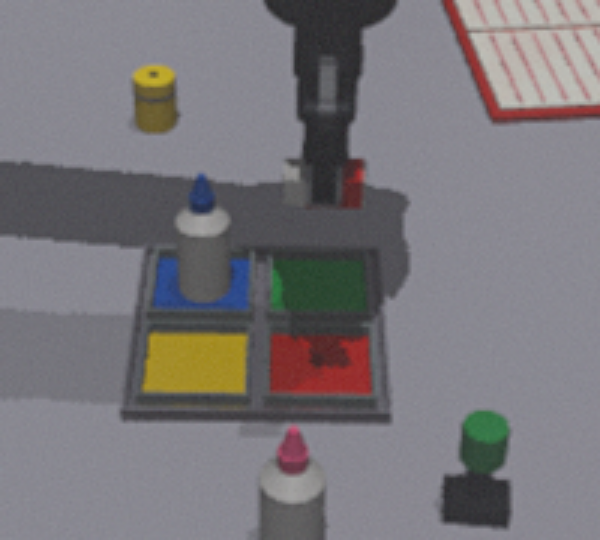

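The eraser is held level at (325,183), with the glue upright in blue at (203,250).

Emit:
move_arm --commands "-0.001 0 0.025 0 0 0 0.85;0 0 0.03 0 0 0 0.85;0 0 0.03 0 0 0 0.85;0 0 0.025 0 0 0 0.85;0 0 0.015 0 0 0 0.85;0 0 0.01 0 0 0 0.85;0 0 0.004 0 0 0 0.85;0 0 0 0 0 0 0.85;0 0 0 0 0 0 0.85;0 0 0 0 0 0 0.85"

```text
time: 12.57
ee_pos: [0.5408, -0.1014, 0.0387]
eef_rot: [0.45, 3.106, -0.001]
wrist_force: [-0.5, -0.2, 0.1]
opening: 0.0232
gripper_force: 29.8
```

Emit:
move_arm --commands "0 0 0.001 0 0 0 0.85;0 0 0 0 0 0 0.85"

```text
time: 12.73
ee_pos: [0.5402, -0.1015, 0.0371]
eef_rot: [0.45, 3.107, -0.0]
wrist_force: [0.5, 0.2, -0.2]
opening: 0.023
gripper_force: 29.8
```

```bash
python3 go.py red
```

```text
red t 12.73 at [ 0.5402 -0.1015  0.0371] tool shift mm [ 1.3  0.9 -0. ] y-axis deg 73.5 tilt [ 0.002 -0.    -1.   ]
```

Emit:
move_arm --commands "0.001 0.001 0.002 0 0 0 0.85;0 0 0.001 0 0 0 0.85;0 0 0 0 0 0 0.85"

```text
time: 12.98
ee_pos: [0.5385, -0.0999, 0.0331]
eef_rot: [-0.45, -3.109, -0.0]
wrist_force: [-0.3, -0.2, 0.2]
opening: 0.0233
gripper_force: 29.8
```

Emit:
move_arm --commands "0 0 0.001 0 0 0 0.85;0 0 0 0 0 0 0.85"

```text
time: 13.15
ee_pos: [0.5387, -0.1, 0.0327]
eef_rot: [-0.451, -3.109, -0.0]
wrist_force: [-1.7, 0.4, 3.9]
opening: 0.0238
gripper_force: 30.3
```

Emit:
move_arm --commands "0 0 0.001 0 0 0 0.85;0 0 0 0 0 0 0.85"

```text
time: 13.32
ee_pos: [0.5387, -0.1, 0.0327]
eef_rot: [0.45, 3.109, -0.0]
wrist_force: [-4.4, 1.0, 13.1]
opening: 0.0233
gripper_force: 31.3
```

Emit:
move_arm --commands "0 0 -0.001 0 0 0 0.8;0 0 0 0 0 0 0.68;0 0 0 0 0 0 0.64;0 0 0 0 0 0 0.62;0 0 0 0 0 0 0.62;0 0 0 0 0 0 0.62;0 0 -0.01 0 0 0 0.62;0 0 -0.02 0 0 0 0.62;0 0 -0.035 0 0 0 0.5;0 0 -0.035 0 0 0 0.5;0 0 -0.03 0 0 0 0.4;0 0 0 0 0 0 0.4"

```text
time: 14.32
ee_pos: [0.5428, -0.1012, 0.1698]
eef_rot: [0.449, 3.097, -0.003]
wrist_force: [1.4, -0.3, 0.1]
opening: 0.0515
gripper_force: 0.0
```

```bash
python3 go.py stamp
```

```text
stamp t 14.32 at [ 0.5428 -0.1012  0.1698] tool shift mm [ -92.  -116.5    1.1] y-axis deg 73.5 tilt [ 0.011 -0.003 -1.   ]
```

Emit:
move_arm --commands "-0.012 -0.014 0 0 0 0 0.4;-0.024 -0.029 0 0 0 0 0.4;-0.024 -0.029 0 0 0 0 0.4;-0.024 -0.029 0 0 0 0 0.4;-0.012 -0.015 0 0 0 0 0.4;0 0 0 0 0 0 0.4;0 0 0 0 0 0 0.4;0 0 0 0 0 0 0.4;0 0 0 0 0 0 0.4;0 0 0 0 0 0 0.4"

```text
time: 15.15
ee_pos: [0.5975, -0.2372, 0.1625]
eef_rot: [-0.448, -3.109, -0.001]
wrist_force: [-1.1, -0.3, 0.1]
opening: 0.0511
gripper_force: 0.0
```

```bash
python3 go.py stamp;python3 - <<'E'
from h import *
from rig import *
p,d=capture("top");P=cloud("top",d)
cv2.imwrite("pics/e2.png",cv2.resize(p[160:280,250:410],None,fx=4,fy=4)[...,::-1])
Q=P.reshape(-1,3);m=(np.hypot(Q[:,0]-.5392,Q[:,1]+.1002)<.033)&(Q[:,2]>.022)&(Q[:,2]<.035);Q=Q[m];print(len(Q),np.median(Q,0),cv2.minAreaRect((Q[:,:2]*1000).astype(np.float32)))
E
```

```text
stamp t 15.15 at [ 0.5975 -0.2372  0.1625] tool shift mm [-1.  -1.6 -0. ] y-axis deg 73.6 tilt [-0.  0. -1.]
240 [ 0.5396078  -0.09994078  0.02625001] ((539.8060913085938, -100.38652801513672), (24.192720413208008, 49.937171936035156), 72.84194946289062)
```

View pics/e2.png

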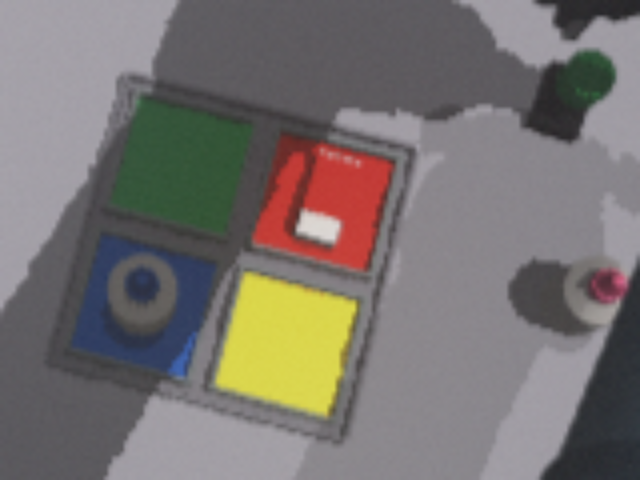

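The eraser lies flat in the red compartment at (335,190), the glue stands in blue at (142,292), and the stamp at (580,90) hasn't moved.

Emit:
move_arm --commands "-0.001 -0.001 0.025 0 0 0 0.4;0 0 0.03 0 0 0 0.4;0 0 0.025 0 0 0 0.4;0 0 0.012 0 0 0 0.4;0 0 0.004 0 0 0 0.4;0 0 0 0 0 0 0.4;0 0 0 0 0 0 0.4;0 0 0 0 0 0 0.4"

```text
time: 15.87
ee_pos: [0.5997, -0.2401, 0.068]
eef_rot: [0.45, 3.106, -0.001]
wrist_force: [0.8, -0.9, 0.9]
opening: 0.051
gripper_force: 0.0
```

```bash
python3 go.py stamp
```

```text
stamp t 15.87 at [ 0.5997 -0.2401  0.068 ] tool shift mm [ 2.   0.6 -0. ] y-axis deg 73.5 tilt [ 0.003 -0.001 -1.   ]
```

Emit:
move_arm --commands "0 0 0.002 0 0 0 0.5;0 0 0 0 0 0 0.55;0 0 0 0 0 0 0.6;0 0 0 0 0 0 0.65;0 0 0 0 0 0 0.7;0 0 0 0 0 0 0.8;0 0 0 0 0 0 0.8;0 0 0 0 0 0 0.8"

```text
time: 16.53
ee_pos: [0.5989, -0.2397, 0.0647]
eef_rot: [0.45, 3.108, 0.0]
wrist_force: [-0.0, 0.6, 3.0]
opening: 0.027
gripper_force: 29.6
```

Emit:
move_arm --commands "0 0 -0.01 0 0 0 0.8;0 0 -0.03 0 0 0 0.8;0 0 -0.035 0 0 0 0.8;0 0 -0.035 0 0 0 0.8;0 0 -0.02 0 0 0 0.8;0 0 0 0 0 0 0.8;0 0 0 0 0 0 0.8;0 0 0 0 0 0 0.8"

```text
time: 17.2
ee_pos: [0.5979, -0.2395, 0.1932]
eef_rot: [-0.45, -3.107, -0.001]
wrist_force: [-0.9, -0.6, -1.5]
opening: 0.0272
gripper_force: 29.7
```

```bash
python3 go.py green
```

```text
green t 17.2 at [ 0.5979 -0.2395  0.1932] tool shift mm [9.740e+01 2.009e+02 2.000e-01] y-axis deg 73.5 tilt [-0.002  0.001 -1.   ]
```

Emit:
move_arm --commands "0.006 0.012 0 0 0 0 0.8;0.014 0.029 0 0 0 0 0.8;0.014 0.029 0 0 0 0 0.8;0.014 0.029 0 0 0 0 0.8;0.014 0.029 0 0 0 0 0.8;0.014 0.029 0 0 0 0 0.8;0.014 0.029 0 0 0 0 0.8;0.007 0.015 0 0 0 0 0.8;0 0 0 0 0 0 0.8;0 0 0 0 0 0 0.8;0 0 0 0 0 0 0.8;0 0 0 0 0 0 0.8"

```text
time: 18.2
ee_pos: [0.5624, -0.0202, 0.1936]
eef_rot: [-0.452, -3.108, 0.0]
wrist_force: [0.0, 0.3, -0.5]
opening: 0.0273
gripper_force: 29.7
```

```bash
python3 go.py green;python3 - <<'E'
from h import *
from rig import *
p,d=capture("side");cv2.imwrite("pics/s1.png",cv2.resize(p[110:290,180:380],None,fx=3,fy=3)[...,::-1]);P=cloud("side",d).reshape(-1,3)
m=(np.hypot(P[:,0]-.5616,P[:,1]+.0192)<.035)&(P[:,2]>.03)&(P[:,2]<.2);print("lowest",np.sort(P[m,2])[:12].round(4))
E
```

```text
green t 18.2 at [ 0.5624 -0.0202  0.1936] tool shift mm [1.  0.8 0. ] y-axis deg 73.4 tilt [-0.001 -0.    -1.   ]
lowest [0.1281 0.1283 0.1285 0.1289 0.1292 0.1292 0.1296 0.1299 0.1299 0.1299
 0.13   0.1301]
```

View pics/s1.png

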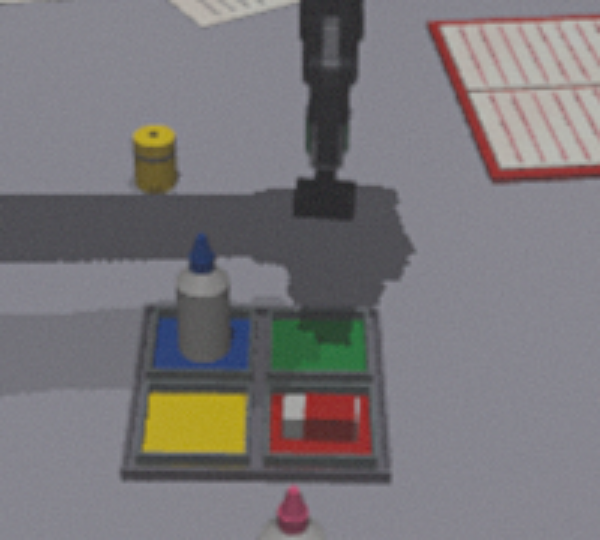

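The stamp hangs at (325,195) over green, but its base looks slightly tilted, so I'll measure that.

Run:
```python
from h import *
from rig import *
for n in("side","top"):
    p,d=capture(n);P=cloud(n,d).reshape(-1,3)
    a=np.radians(-16.5);u=(P[:,0]-.5616)*np.cos(a)+(P[:,1]+.0192)*np.sin(a);w=-(P[:,0]-.5616)*np.sin(a)+(P[:,1]+.0192)*np.cos(a)
    m=(abs(u)<.03)&(abs(w)<.025)&(P[:,2]>.12)&(P[:,2]<.16)
    for lo in range(-24,24,6):
        k=m&(u*1e3>=lo)&(u*1e3<lo+6)
        if k.sum()>3: print(n,lo,k.sum(),"minz",np.percentile(P[k,2],8).round(4),"z",np.percentile(P[k,2],[50,90]).round(4),"w",np.percentile(w[k],[10,90]).round(4))
```

```text
side -24 12 minz 0.1315 z [0.1412 0.1435] w [-0.0134  0.0056]
side -18 40 minz 0.1318 z [0.1423 0.1439] w [-0.0136  0.0087]
side -12 43 minz 0.1329 z [0.1426 0.1471] w [-0.0146  0.0051]
side -6 47 minz 0.1337 z [0.1434 0.1563] w [-0.015  -0.0044]
side 0 47 minz 0.1326 z [0.143  0.1564] w [-0.0158 -0.0049]
side 6 45 minz 0.1323 z [0.1422 0.1444] w [-0.0156  0.0071]
side 12 40 minz 0.132 z [0.1423 0.1441] w [-0.016   0.0058]
side 18 12 minz 0.131 z [0.1425 0.1434] w [-0.0152  0.0043]
```

The base is level, so what I saw is only yaw. I'll lower it.

Emit:
move_arm --commands "0.001 0.001 0.025 0 0 0 0.8;0 0 0.03 0 0 0 0.8;0 0 0.03 0 0 0 0.8;0 0 0.02 0 0 0 0.8;0 0 0.01 0 0 0 0.8;0 0 0.005 0 0 0 0.8;0 0 0 0 0 0 0.8;0 0 0 0 0 0 0.8;0 0 0 0 0 0 0.8;0 0 0 0 0 0 0.8"

```text
time: 19.18
ee_pos: [0.5633, -0.0184, 0.0759]
eef_rot: [0.45, 3.106, 0.0]
wrist_force: [0.1, 0.3, 0.6]
opening: 0.027
gripper_force: 29.7
```

```bash
python3 go.py green
```

```text
green t 19.18 at [ 0.5633 -0.0184  0.0759] tool shift mm [ 1.4 -1.2 -0. ] y-axis deg 73.5 tilt [ 0.003 -0.    -1.   ]
```

Emit:
move_arm --commands "0 0 0.001 0 0 0 0.8;0 0 0 0 0 0 0.8"

```text
time: 19.35
ee_pos: [0.5624, -0.0182, 0.0739]
eef_rot: [0.45, 3.108, 0.0]
wrist_force: [0.0, 0.9, -0.0]
opening: 0.027
gripper_force: 29.7
```

Emit:
move_arm --commands "0 0 0.001 0 0 0 0.8;0 0 0 0 0 0 0.8"

```text
time: 19.52
ee_pos: [0.5619, -0.0182, 0.0723]
eef_rot: [0.45, 3.109, 0.0]
wrist_force: [0.2, -0.5, -1.2]
opening: 0.0269
gripper_force: 29.7
```

Emit:
move_arm --commands "0 0 0.001 0 0 0 0.8;0 0 0 0 0 0 0.8"

```text
time: 19.68
ee_pos: [0.5618, -0.0182, 0.0711]
eef_rot: [-0.45, -3.109, -0.0]
wrist_force: [-0.4, 0.0, -0.9]
opening: 0.0271
gripper_force: 29.7
```

Emit:
move_arm --commands "0 0 0.001 0 0 0 0.8;0 0 0 0 0 0 0.8"

```text
time: 19.85
ee_pos: [0.562, -0.0182, 0.0707]
eef_rot: [0.45, 3.109, 0.0]
wrist_force: [-0.7, 0.6, 3.2]
opening: 0.0272
gripper_force: 30.0
```

Emit:
move_arm --commands "0 0 0 0 0 0 0.66;0 0 0 0 0 0 0.62;0 0 0 0 0 0 0.58;0 0 0 0 0 0 0.5;0 0 0 0 0 0 0.5;0 0 0 0 0 0 0.45;0 0 -0.01 0 0 0 0.45;0 0 -0.02 0 0 0 0.45;0 0 -0.035 0 0 0 0.45;0 0 -0.035 0 0 0 0.45;0 0 -0.02 0 0 0 0.4;0 0 0 0 0 0 0.35"

```text
time: 20.85
ee_pos: [0.5653, -0.0187, 0.1967]
eef_rot: [0.449, 3.099, 0.0]
wrist_force: [1.4, 0.7, 0.2]
opening: 0.0559
gripper_force: 0.0
```

```bash
python3 go.py sharp
```

```text
sharp t 20.85 at [ 0.5653 -0.0187  0.1967] tool shift mm [144.9 222.4  -1.1] y-axis deg 73.5 tilt [ 0.01  -0.001 -1.   ]
```

Emit:
move_arm --commands "0.01 0.015 0 0 0 0 0.35;0.02 0.031 0 0 0 0 0.35;0.02 0.031 0 0 0 0 0.35;0.02 0.031 0 0 0 0 0.35;0.02 0.031 0 0 0 0 0.35;0.02 0.031 0 0 0 0 0.35;0.02 0.031 0 0 0 0 0.35;0.012 0.021 0.02 0 0 0 0.35;0 0 0.03 0 0 0 0.35;0 0 0.02 0 0 0 0.35;0 0 0 0 0 0 0.35;0 0 0 0 0 0 0.35"

```text
time: 21.85
ee_pos: [0.4873, 0.2346, 0.1194]
eef_rot: [-0.45, -3.106, 0.002]
wrist_force: [-0.2, -0.1, 0.6]
opening: 0.0555
gripper_force: 0.0
```

```bash
python3 go.py sharp;python3 - <<'E'
from h import *
from rig import *
p,d=capture("side");cv2.imwrite("pics/s2.png",cv2.resize(p[80:310,180:380],None,fx=2.5,fy=2.5)[...,::-1])
for n in("side","top"):
    if n=="top":p,d=capture(n)
    P=cloud(n,d).reshape(-1,3)
    m=(np.hypot(P[:,0]-.5616,P[:,1]+.0192)<.035)&(P[:,2]>.045)&(P[:,2]<.12);print("knob",m.sum(),np.median(P[m],0),P[m,2].max())
E
```

```text
sharp t 21.85 at [0.4873 0.2346 0.1194] tool shift mm [-1.8  1.7 -0. ] y-axis deg 73.5 tilt [-0.003 -0.001 -1.   ]
knob 205 [ 0.55979568 -0.02599147  0.07206484] 0.08025703456026552
knob 154 [ 0.55929808 -0.0178562   0.07738367] 0.08262198727329652
```

View pics/s2.png

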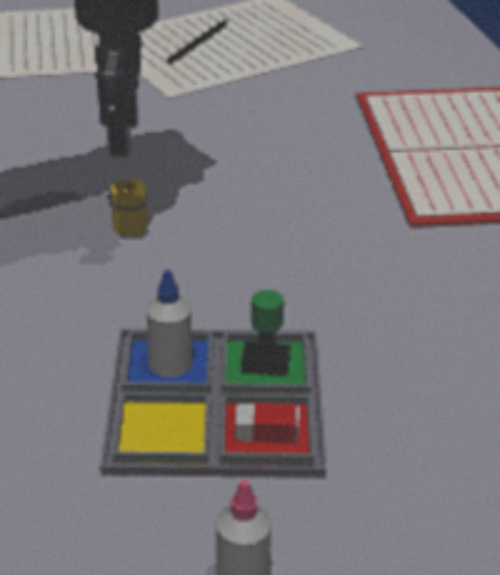

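The stamp stands upright in green at (266,335), glue and red eraser are still in place, and the sharpener is below the gripper at (128,208).

Emit:
move_arm --commands "-0.001 0 0.02 0 0 0 0.35;0 0 0.025 0 0 0 0.35;0 0 0.018 0 0 0 0.35;0 0 0.009 0 0 0 0.35;0 0 0.003 0 0 0 0.35;0 0 0 0 0 0 0.35;0 0 0 0 0 0 0.35;0 0 0 0 0 0 0.35"

```text
time: 22.62
ee_pos: [0.4911, 0.2351, 0.0468]
eef_rot: [0.45, 3.107, 0.002]
wrist_force: [-0.3, 0.4, 0.2]
opening: 0.0553
gripper_force: 0.0
```

```bash
python3 go.py sharp
```

```text
sharp t 22.62 at [0.4911 0.2351 0.0468] tool shift mm [ 1.7  0.1 -0. ] y-axis deg 73.5 tilt [ 0.003  0.001 -1.   ]
```

Emit:
move_arm --commands "0 0 0.005 0 0 0 0.35;0 0 0 0 0 0 0.45;0 0 0 0 0 0 0.5;0 0 0 0 0 0 0.55;0 0 0 0 0 0 0.6;0 0 0 0 0 0 0.7;0 0 0 0 0 0 0.7;0 0 0 0 0 0 0.7"

```text
time: 23.28
ee_pos: [0.49, 0.2349, 0.0407]
eef_rot: [0.45, 3.109, 0.001]
wrist_force: [-0.7, 0.7, 3.1]
opening: 0.0356
gripper_force: 30.0
```

Emit:
move_arm --commands "0 0 -0.01 0 0 0 0.7;0 0 -0.03 0 0 0 0.7;0 0 -0.035 0 0 0 0.7;0 0 -0.035 0 0 0 0.7;0 0 -0.02 0 0 0 0.7;0 0 0 0 0 0 0.7;0 0 0 0 0 0 0.7;0 0 0 0 0 0 0.7"

```text
time: 23.95
ee_pos: [0.489, 0.2343, 0.1695]
eef_rot: [-0.45, -3.108, 0.001]
wrist_force: [-0.1, -0.3, -1.2]
opening: 0.0351
gripper_force: 30.1
```

```bash
python3 go.py yellow
```

```text
yellow t 23.95 at [0.489  0.2343 0.1695] tool shift mm [-5.91e+01 -3.08e+02  2.00e-01] y-axis deg 73.5 tilt [-0.001 -0.001 -1.   ]
```

Emit:
move_arm --commands "-0.003 -0.014 -0.02 0 0 0 0.7;-0.006 -0.032 0 0 0 0 0.7;-0.007 -0.034 0 0 0 0 0.7;-0.007 -0.034 0 0 0 0 0.7;-0.007 -0.034 0 0 0 0 0.7;-0.007 -0.034 0 0 0 0 0.7;-0.007 -0.034 0 0 0 0 0.7;-0.006 -0.034 0 0 0 0 0.7;-0.005 -0.034 0 0 0 0 0.7;-0.004 -0.024 0 0 0 0 0.7;0 0 0 0 0 0 0.7;0 0 0 0 0 0 0.7"

```text
time: 24.95
ee_pos: [0.4574, -0.078, 0.1886]
eef_rot: [-0.455, -3.105, -0.002]
wrist_force: [0.4, 0.4, -1.2]
opening: 0.0357
gripper_force: 30.3
```

Emit:
move_arm --commands "0 0 0.02 0 0 0 0.7;0 0 0 0 0 0 0.7;0 0 0 0 0 0 0.7;0 0 0 0 0 0 0.7"

```text
time: 25.28
ee_pos: [0.4584, -0.0764, 0.1701]
eef_rot: [-0.448, -3.108, -0.001]
wrist_force: [0.7, 0.1, -0.5]
opening: 0.0353
gripper_force: 30.3
```

```bash
python3 go.py yellow
```

```text
yellow t 25.28 at [ 0.4584 -0.0764  0.1701] tool shift mm [-0.2 -1.5 -0. ] y-axis deg 73.6 tilt [-0.002  0.001 -1.   ]
```

Emit:
move_arm --commands "0 -0.001 0.025 0 0 0 0.7;0 0 0.03 0 0 0 0.7;0 0 0.03 0 0 0 0.7;0 0 0.02 0 0 0 0.7;0 0 0.01 0 0 0 0.7;0 0 0.004 0 0 0 0.7;0 0 0 0 0 0 0.7;0 0 0 0 0 0 0.7;0 0 0 0 0 0 0.7;0 0 0 0 0 0 0.7"

```text
time: 26.12
ee_pos: [0.4598, -0.0786, 0.0525]
eef_rot: [0.45, 3.107, -0.0]
wrist_force: [0.1, 0.1, -0.8]
opening: 0.0348
gripper_force: 30.3
```

```bash
python3 go.py yellow
```

```text
yellow t 26.12 at [ 0.4598 -0.0786  0.0525] tool shift mm [ 1.8  0.3 -0. ] y-axis deg 73.5 tilt [ 0.002 -0.001 -1.   ]
```

Emit:
move_arm --commands "0 0 0.001 0 0 0 0.7;0 0 0 0 0 0 0.7"

```text
time: 26.28
ee_pos: [0.4591, -0.0785, 0.0508]
eef_rot: [0.45, 3.108, -0.0]
wrist_force: [-0.4, -1.2, -0.8]
opening: 0.0351
gripper_force: 30.3
```

Emit:
move_arm --commands "0 0 0.001 0 0 0 0.7;0 0 0 0 0 0 0.7"

```text
time: 26.45
ee_pos: [0.4586, -0.0784, 0.0493]
eef_rot: [-0.451, -3.109, -0.0]
wrist_force: [0.3, -0.4, -0.6]
opening: 0.035
gripper_force: 30.3
```

Emit:
move_arm --commands "0 0 0.002 0 0 0 0.7;0 0 0 0 0 0 0.7"

```text
time: 26.62
ee_pos: [0.4584, -0.0783, 0.047]
eef_rot: [-0.451, -3.109, -0.0]
wrist_force: [-0.3, 0.2, -1.5]
opening: 0.0352
gripper_force: 30.3
```

Emit:
move_arm --commands "0 0 0.001 0 0 0 0.7;0 0 0 0 0 0 0.7"

```text
time: 26.78
ee_pos: [0.4585, -0.0783, 0.0466]
eef_rot: [-0.45, -3.109, -0.0]
wrist_force: [-0.9, 1.4, 4.8]
opening: 0.0352
gripper_force: 30.9
```

Contact with the floor. I'll release, rise, and move clear.

Emit:
move_arm --commands "0 0 0 0 0 0 0.56;0 0 0 0 0 0 0.53;0 0 0 0 0 0 0.5;0 0 0 0 0 0 0.47;0 0 0 0 0 0 0.45;0 0 0 0 0 0 0.45;0 0 -0.01 0 0 0 0.45;0 0 -0.02 0 0 0 0.45;0 0 -0.035 0 0 0 0.45;0 0 -0.035 0 0 0 0.45;0 0 -0.035 0 0 0 0.45;0 0 -0.025 0 0 0 0.45"

```text
time: 27.78
ee_pos: [0.4593, -0.0786, 0.2094]
eef_rot: [0.45, 3.106, -0.001]
wrist_force: [0.3, 0.2, 0.2]
opening: 0.0469
gripper_force: 0.0
```

Emit:
move_arm --commands "0 0.02 0 0 0 0 0.45;0 0.035 0 0 0 0 0.45;0 0.035 0 0 0 0 0.45;0 0.035 0 0 0 0 0.45;0 0.035 0 0 0 0 0.45;0 0.035 0 0 0 0 0.45;0 0.035 0 0 0 0 0.45;0 0.03 0 0 0 0 0.45;0 0.03 0 0 0 0 0.45;0 0.015 0 0 0 0 0.45;0 0 0 0 0 0 0.45;0 0 0 0 0 0 0.45"

```text
time: 28.78
ee_pos: [0.545, 0.2146, 0.2058]
eef_rot: [-0.448, -3.109, 0.001]
wrist_force: [1.0, 0.0, 0.2]
opening: 0.0467
gripper_force: 0.0
```

Run:
```python
from h import *
from rig import *
I=[]
for n in("side","top"):
    p,d=capture(n);P=cloud(n,d).reshape(-1,3)
    I.append(cv2.resize(p[130:390,180:380] if n=="side" else p[150:280,250:470],(400,520) if n=="side" else (400,236)))
    for k,xy,lo in(("sharp",(.4582,-.0778),.04),("glue",(.4806,.0032),.08),("stamp",(.5616,-.0192),.06),("eraser",(.5392,-.1002),.022),("sani",(.481,-.2415),.08),("other",(.5013,-.3553),.0165)):
        m=(np.hypot(P[:,0]-xy[0],P[:,1]-xy[1])<.032)&(P[:,2]>lo)&(P[:,2]<.14);print(n,k,m.sum(),(np.median(P[m],0)*1000).round(1),(P[m,2].max()*1000).round(1))
I[1]=cv2.copyMakeBorder(I[1],0,520-236,0,0,0)
cv2.imwrite("pics/end.png",np.hstack(I)[...,::-1])
```

```text
side sharp 260 [456.9 -85.4  53.1] 57.1
side glue 80 [480.8  -0.5  90.3] 105.2
side stamp 164 [560.2 -25.   75.4] 80.6
side eraser 236 [ 538.7 -102.4   25.7] 29.1
side sani 88 [ 481.  -243.2   87.2] 98.6
side other 436 [ 500.  -357.2   20. ] 23.3
top sharp 226 [457.1 -77.9  53.9] 58.8
top glue 59 [480.6   3.4  91.6] 107.2
top stamp 144 [559.8 -17.8  77.6] 82.1
top eraser 235 [ 540.4 -100.1   26.2] 30.3
top sani 55 [ 481.5 -237.7   87.1] 98.8
top other 249 [ 501.  -354.2   20.3] 24.7
```

View pics/end.png

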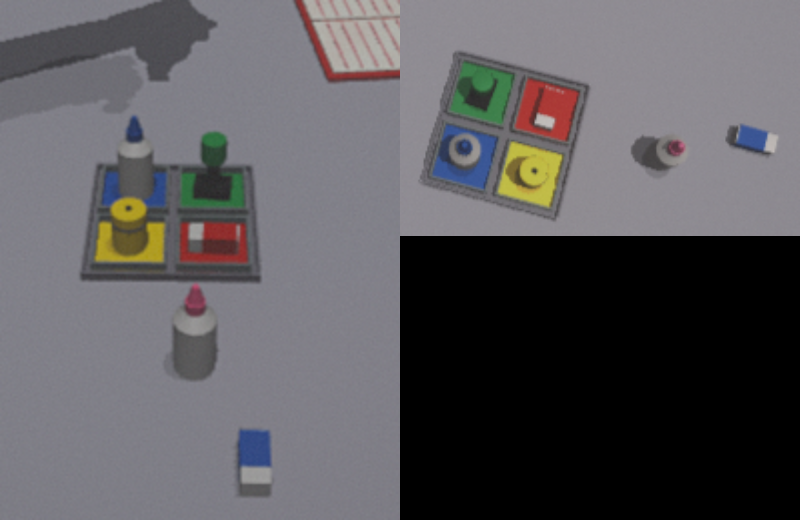

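Both views show all four things upright or flat in their own colours: glue at (135,160), stamp (213,165), sharpener (129,225) and red eraser (213,238). The sanitiser at (195,335) and blue eraser at (255,460) haven't moved.

```bash
python3 -c "
from rig import *
print(finish_job())"
```

```text
the job is handed in; nothing more can be done
None
```

The glue, red eraser, stamp and sharpener each rest the right way up in the compartment of their own colour, the sanitiser and blue eraser were left untouched, and the job was handed in at about 29 s of robot time.

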